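# Trim the detector amplifier with the slotted tuning tool

## Robot

A 7-joint arm with a two-finger parallel gripper is mounted at the origin on a cart in front of the work surface, level with it; the furniture and walls round the work are solid. World frame = base frame: x ahead of the robot, y to its left, z up, the work surface at z = 0. Lengths are in m, angles in rad, forces in N, time in s.
With the tool pointing down it reaches from about 0.425 to 0.875 m from the base axis. Payload 4.7 kg.
Tool frame: the origin (TCP) lies midway between the tips of the shut fingers; the grasp point (between the pads) lies 19 mm behind it; z points along the fingers, y is the line along which they close (so a half turn about z gives the same grasp; the last joint's range is limited). The gripper opens to 87 mm and grips with 3 to 60 N. Pads are 19 mm wide; open, the fingers measure 117 mm over their backs; the gripper's body (75 mm by 190 mm) begins 51 mm behind the grasp point.
Start: joints at [1.206, 0.321, -0.07, 1.45, 0.023, 1.371, -0.057], TCP at [0.24, -0.604, 0.223] pointing down, gripper open.
Joint ranges: [-2.86, 2.86], [-0.3, 2.09], [-1.38, 1.24], [0.06, 2.45], [-1.56, 4.7], [0.09, 2.05], [-2.69, 2.69]. Speed limits (rad/s): [2.57, 2.57, 3.14, 3.14, 3.14, 3.14, 3.14].

## Interface

Orientations are given as a unit quaternion [w, x, y, z].
In Python, from workcell import ctrl gives the robot as it stands. The module is installed in compiled form; this text tells all that it offers.
- The arm moves only by the shell command python3 -m inch 'ROWS'. ROWS is JSON, a list of rows, each a list of 7 numbers: the shift along the tool's x, y, z in units of 300 mm (1.0 is 300 mm), then the turn, a rotation vector about the tool's x, y, z in units of 30 degrees (1.0 is 30 degrees), then the opening, from 0 (shut) to 1 (fully open). A call has exactly 10 rows; each row is the pose to reach, as a shift and turn from the pose commanded when the call began, along the tool's axes at that moment; what a row does not reach only later rows make up. A row lasts 1/12 s, in which the tool goes at most 41.7 mm and 7.16 degrees, less where a joint would pass 70% of its speed; a pose out of reach is approached as far as the arm can. A call with a number of a shift or a turn outside -1 to 1 is refused whole. A call with a gripper value outside its range is refused whole. The fingers move at their own pace and stop on an object; the grip force is fixed at half the most. Time passes only in rows, so rows that repeat a pose let the fingers close, or fill a call up. It gives the time, the measured TCP pose, the force, the opening and the grip force at its end, in the units of the state.
- ctrl.observe(): the state, without advancing time (a new reading comes with each control period).
- ctrl.read_camera(name): name is "scene" or "top" or "wrist"; returns a dict with "pixels" (384x512x3 uint8, red, green, blue), "fx", "fy", "cx", "cy" (pixels), "k1" (the pictures are not rectified: a ray, as slopes to the right and down, at radius r is drawn at 1 + k1 r^2 times it, then the intrinsics apply), "origin" and "attitude" of the camera in the world; the wrist camera has in their place "T_tool_cam" (4x4, takes a point from camera to tool coordinates, whose origin is the TCP and whose axes are the flange's). Camera axes: x right, y down, z forward; pixel columns grow to the right and rows downward; lengths in m; the calibration is good to about 2 mm. A picture is of the moment at which its call begins: read the wrist's pose just before it. There is no depth.
- ctrl.finish_job(): hands the job in; it is judged then, once.
Trained networks look in a picture, given as the dict that the camera call returned (one of the last four; its "shot" number tells which), for a name from the list of things; names that differ only in an ending like _2 or _b are one class to them, and where a whole thing is asked for, a point or a joint stands for the part that bears it (a point fixed in the world has none). Each returns a list of dicts, best first, with "score" (0 to 1); they miss things now and then, are a little off and sometimes report something else, mostly with a low value. They report only what shows in the picture. A call takes as long as a camera call.
- ctrl.cut_out(picture, name): "pixels" (384x512 bool, what is visible of it).
- ctrl.mark_of(picture, name): "xyz" ([x, y, z] in m, in world coordinates, good to about 4 mm: a listed point, or the origin of a listed thing).
The state is a dict: "t": time; "qpos": joint angles; "qvel": joint speeds; "effort": joint torques, N m; "ee_pos": TCP position; "eef_rot": TCP orientation; "ft_force": force on the tool from outside, world axes, zero at the start; "torque": the same for the moment, N m; "grip_width": opening from 0.0 (shut) to 1.0 (fully open); "grasp_force": force on a finger pad.
Only numpy, scipy, OpenCV 4.12 (cv2) and the standard library are available. Lean on these libraries where they do the work, as an engineer would, in place of code of your own. Each camera call takes 0.05 s, during which the arm holds its last target. There are 200 camera calls.

## Task

Take the square-handled plastic tuning tool out of the tool block, seat its blade fully in the slot of the trimmer screw on the amplifier, and, pressing only gently, turn the screw with it until the meter needle points at the set-point tab. Then stand the tuning tool back in its hole of the block, fully down, and leave the meter reading as set and the other things undisturbed.

Things in the scene. Friction and masses are not known exactly. Their poses are not given: they have to be found in the camera images.
- tuner_grip (a point): Centre of the tuning tool's handle. White plastic tool, 102 mm long, 35 g, standing blade down in a hole of the block. Its handle is SQUARE, 16 x 16 mm, 56 mm tall, faces square to x and y; z points up along the tool. Flange 24 mm across, 4 mm thick, its underside 32 mm below this point; below that a round shank 12 mm across.
- tuner_tip (a point): Middle of the end of the tuning tool's flat blade, 74 mm below tuner_grip; same axes. The blade is 14 mm wide along x, 2.4 mm thick along y and shows 6 mm below the shank.
- tool_block: Grey block 60 (x) x 140 (y) x 52 mm high, fixed; origin at the centre of its underside. Two upright round through-holes, 17 mm wide, at y = -40 and +40 mm (x = 0): one holds the tuning tool, the other the round driver, either way round. A tool fully down rests with its flange on the block, its lower end 10 mm above the desk.
- round_driver_centre (a point): Round-handled driver, a bystander in the other hole of the block: white, 86 mm long, round waisted handle 19 mm across, standing 44 mm above the block. This point lies on its axis, 66 mm above its lower end.
- amplifier: Grey case 130 (x) x 210 (y) x 50 mm high, fixed; origin at the centre of its underside. On top: toward +y a meter, 104 x 108 mm and 10 mm high; toward -y the trimmer in a brass bushing, 25 mm across outside, 17 mm bore, 20 mm high. The tool must not press on the amplifier with more than 15 N, and the fingers should not touch it.
- trimmer_mouth (a point): Centre of the bushing's rim, 70 mm above the desk, on the upright axis of the trimmer screw; axes are the amplifier's and do not turn with the screw. The steel screw lies in the bore: its face is 3 to 11 mm below this point (not measured), 15.6 mm across, with a slot 4 mm wide, 5 mm deep right across. The screw is sprung: gives at 1 N, then 1.4 N/mm, solid after 2 mm.
- needle (a joint): Meter needle angle (rad), clockwise from above positive, 0 = along the amplifier's x. It turns 0.75 of the trimmer screw's angle, same sense; stops at -0.75 and 0.75; starts at -0.5 to -0.3. The screw turns at about 0.03 N m and stays put. Its slot's direction is not measured: from above, it starts between 86 deg counter-clockwise and 52 deg clockwise of the amplifier's x.
- tab (a joint): Angle (rad) of the set-point tab, a small black pointed tab at the outer edge of the scale; same pivot, zero and sense as the needle: the needle points at it when both values are equal. It stands at 0 to 0.3 and does not move.
- needle_tip (a point): End of the thin black meter needle, 55 mm from its pivot.
- tab_tip (a point): Point where the needle's end lies when the needle points at the set-point tab, 55 mm from the pivot.
- oil_bottle_centre (a point): Centre of a small brown bottle with a white cap, 30 mm across, 66 mm high: a bystander.
- coverslip_box_centre (a point): Centre of a small blue and white box, 35 x 35 x 21 mm: a bystander.

How it is judged:
On the way, in this order (a step that is already met when the one before it is completed fails the run):
1. the trimmer is being turned with the tuning tool: its blade is in the bushing and the needle's end has moved over 5 mm (horizontal distance between tuner_tip and trimmer_mouth below 0.004 m and z of tuner_tip in the frame of trimmer_mouth below -0.002 m and distance of needle_tip from where it was at the start of the episode above 0.005 m).
2. the needle's end is within 4 mm of the tab's line with the blade still in the bushing (horizontal distance between tuner_tip and trimmer_mouth below 0.004 m and z of tuner_tip in the frame of trimmer_mouth below -0.002 m and distance between needle_tip and tab_tip below 0.004 m), for 0.1 s.
At the end, for the whole second after the job is handed in: The needle's end is within 4 mm of the set-point tab's line, and the tuning tool stands upright (within 0.08 rad), released and at rest, in a hole of the tool block with its flange on the block (blade end 6 to 13 mm above the desk) (distance between needle_tip and tab_tip below 0.004 m and angle between tuner_tip's own z axis and vertical below 0.08 rad and z of tuner_tip in the frame of tool_block between 0.006 and 0.013 m and linear speed of tuner below 0.02 m/s and y of tuner_tip in the frame of tool_block between -0.05 and 0.05 m and x of tuner_tip in the frame of tool_block between -0.01 and 0.01 m); the robot touches nothing.
It fails at once if the tuning tool presses on the amplifier with more than 15 N (contact force between tuner and amplifier above 15 N).
It fails at once if the fingers touch the amplifier with more than 3 N (contact force between the fingers and amplifier above 3 N).
It fails at once if the round-handled driver is moved by more than 15 mm (distance of round_driver_centre from where it was at the start of the episode above 0.015 m).
It fails at once if the oil bottle is moved by more than 20 mm (distance of oil_bottle_centre from where it was at the start of the episode above 0.02 m).
It fails at once if the coverslip box is moved by more than 20 mm (distance of coverslip_box_centre from where it was at the start of the episode above 0.02 m).
It also fails if it takes over 72 s, if anything falls off the work surface, if the arm or the gripper's body presses on something with over 40 N, if the wrist force passes 120 N, or if a joint passes its speed limit or range.

## Working session

There is one attempt and no reset: what is moved stays moved. The work goes in short steps, Python scripts to look and compute and a shell command to move; the robot and the scene stay as the last step left them, time stands still between calls to the robot, and variables do not carry over. Pictures are saved under pics/ and viewed, at most 10 in all, crops included, and the job is handed in when it is done.

```bash
mkdir -p pics; cat > h.py <<'E'
import numpy as np, cv2
from workcell import ctrl
from scipy.spatial.transform import Rotation as R
def rot(q): return R.from_quat([q[1],q[2],q[3],q[0]])
def campose(p, s=None):
    if "origin" in p:
        a=np.array(p["attitude"]); 
        Rm=a if a.shape==(3,3) else rot(a).as_matrix()
        return Rm,np.array(p["origin"])
    T=np.array(p["T_tool_cam"]); Rt=rot(s["eef_rot"]).as_matrix()
    return Rt@T[:3,:3], Rt@T[:3,3]+np.array(s["ee_pos"])
def K(p): return np.array([[p["fx"],0,p["cx"]],[0,p["fy"],p["cy"]],[0,0,1.]]), np.array([p["k1"],0,0,0,0.])
def onplane(p,uv,z,s=None):
    Rm,o=campose(p,s); k,d=K(p)
    n=cv2.undistortPoints(np.array(uv,float).reshape(-1,1,2),k,d).reshape(-1,2)
    r=np.c_[n,np.ones(len(n))]@Rm.T
    return o+r*((z-o[2])/r[:,2])[:,None]
def proj(p,X,s=None):
    Rm,o=campose(p,s); k,d=K(p)
    c=(np.array(X,float).reshape(-1,3)-o)@Rm
    return cv2.projectPoints(c,np.zeros(3),np.zeros(3),k,d)[0].reshape(-1,2)
def save(p,name,crop=None,scale=1):
    im=p["pixels"][:,:,::-1]
    if crop: im=im[crop[1]:crop[3],crop[0]:crop[2]]
    cv2.imwrite("pics/"+name,cv2.resize(im,None,fx=scale,fy=scale,interpolation=cv2.INTER_CUBIC))
E
python3 - <<'E'
from h import *
np.set_printoptions(precision=4,suppress=True)
s=ctrl.observe(); print(s)
ims=[]
for c in ["scene","top","wrist"]:
    s=ctrl.observe();p=ctrl.read_camera(c); print(c,p["fx"],p["k1"],p.get("origin"),p.get("attitude"),p.get("T_tool_cam"))
    for n in ["tuner_grip","tuner_tip","tool_block","round_driver_centre","amplifier","trimmer_mouth","needle_tip","tab_tip","oil_bottle_centre","coverslip_box_centre"]:
        m=ctrl.mark_of(p,n)
        print(n,[(np.round(d["xyz"],4).tolist(),round(d["score"],2)) for d in m[:2]])
    if c!="wrist": ims.append(p["pixels"])
cv2.imwrite("pics/a.png",cv2.resize(np.vstack(ims)[:,:,::-1],(400,600))); 
cv2.imwrite("pics/top.png",cv2.resize(ims[1][:,:,::-1],(800,600)))
E
```

```text
{'t': 0.0, 'qpos': array([ 1.2061,  0.3218, -0.0701,  1.4517,  0.0226,  1.3708, -0.0569]), 'qvel': array([-0.0002, -0.0001,  0.0005, -0.0001,  0.0012,  0.0005, -0.0004]), 'effort': array([  0.0002, -49.1291,  -0.4039, -31.2524,  -0.0641,   0.0438,
         0.0002]), 'ee_pos': array([ 0.2401, -0.6034,  0.2215]), 'eef_rot': array([-0.0009,  0.9821,  0.1883, -0.0002]), 'ft_force': array([-0.3005,  0.4024, -0.0356]), 'torque': array([ 0.0252, -0.005 ,  0.0326]), 'grasp_force': 0.0, 'grip_width': 1.0022616058000275}
scene 400.1430854167223 -0.02183441661917486 [0.2308 0.5029 0.4926] [ 0.1361 -0.2016  0.832  -0.4985] None
tuner_grip [([0.5708, -0.2723, 0.0831], 0.62)]
tuner_tip []
tool_block [([0.5582, -0.3108, -0.0007], 0.87)]
round_driver_centre [([0.5481, -0.3506, 0.078], 0.68)]
amplifier [([0.6022, -0.0458, 0.0015], 0.95)]
trimmer_mouth [([0.6049, -0.1154, 0.0699], 0.92)]
needle_tip [([0.569, -0.2762, 0.0841], 0.26)]
tab_tip [([0.6194, -0.012, 0.0515], 0.59), ([0.5683, -0.2741, 0.0825], 0.16)]
oil_bottle_centre [([0.7311, -0.2109, 0.0307], 0.48)]
coverslip_box_centre []
top 458.1440957
[... 210 characters left out ...]
r_centre [([0.5477, -0.3535, 0.0767], 0.5)]
amplifier [([0.6046, -0.0448, 0.001], 0.81)]
trimmer_mouth [([0.6031, -0.116, 0.0726], 0.76), ([0.4552, -0.0191, 0.0132], 0.52)]
needle_tip []
tab_tip [([0.6176, -0.0133, 0.0544], 0.44)]
oil_bottle_centre [([0.7381, -0.2109, 0.0314], 0.63)]
coverslip_box_centre [([0.4545, -0.0183, 0.0133], 0.83)]
wrist 276.417587638749 -0.04535282580874254 None None [[-0.0002 -0.9586 -0.2849  0.0785]
 [ 1.     -0.0003  0.0003  0.0014]
 [-0.0004 -0.2849  0.9586 -0.1612]
 [ 0.      0.      0.      1.    ]]
tuner_grip []
tuner_tip []
tool_block []
round_driver_centre []
amplifier []
trimmer_mouth []
needle_tip []
tab_tip []
oil_bottle_centre []
coverslip_box_centre []
```

View pics/top.png

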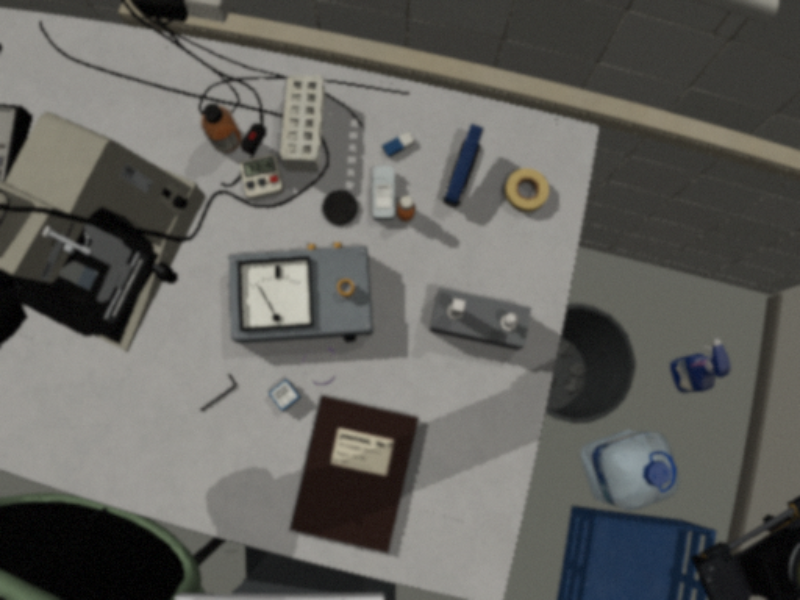

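The top view (800x600) shows the tuner at about (457,306), the driver at (509,320), the trimmer at (345,288) and the meter to its left. The network marks agree with these positions, so I'm setting out towards the tuner.

```bash
python3 -m inch '[[0.1,-0.04,0,0,0,-0.1,1],[0.2,-0.08,0,0,0,-0.2,1],[0.3,-0.12,0,0,0,-0.3,1],[0.4,-0.17,0,0,0,-0.4,1],[0.5,-0.21,0,0,0,-0.5,1],[0.6,-0.26,0,0,0,-0.6,1],[0.7,-0.3,0,0,0,-0.7,1],[0.8,-0.34,0,0,0,-0.85,1],[0.9,-0.38,0,0,0,-1,1],[0.93,-0.4,0,0,0,-1,1]]'
python3 - <<'E'
from h import *
s=ctrl.observe(); t=rot(s["eef_rot"])
d=np.array([0.569,-0.2725,0])-s["ee_pos"]; print(t.inv().apply(d)/0.3, np.degrees(np.arctan2(*t.as_matrix()[1::-1,0])), s["qpos"])
E
```

```text
t: 2.48
ee_pos: [0.4599, -0.384, 0.2229]
eef_rot: [-0.0, 0.898, 0.441, 0.002]
ft_force: [-0.3, 0.8, -0.3]
grip_width: 1.004
grasp_force: 0.0
[0.51366635 0.05955155 0.74478835] 52.286452047107794 [ 0.91639741  0.22796029 -0.308656    1.57568204  0.06683116  1.34770857
 -0.05771036]
```

```bash
python3 -m inch '[[0.06,0.0,0,0,0,-0.1,1],[0.13,0.01,0,0,0,-0.2,1],[0.2,0.02,0,0,0,-0.3,1],[0.28,0.03,0,0,0,-0.45,1],[0.36,0.04,0,0,0,-0.6,1],[0.43,0.05,0,0,0,-0.7,1],[0.48,0.06,0,0,0,-0.8,1],[0.51,0.06,0,0,0,-0.8,1],[0.51,0.06,0,0,0,-0.8,1],[0.51,0.06,0,0,0,-0.8,1]]'
python3 - <<'E'
from h import *
s=ctrl.observe(); p=ctrl.read_camera("wrist"); save(p,"w1.png",scale=1.5)
print(np.degrees(np.arctan2(*rot(s["eef_rot"]).as_matrix()[1::-1,0])), s["qpos"])
for n in ["tuner_grip","tool_block","round_driver_centre","trimmer_mouth"]:
    print(n,[(np.round(d["xyz"],4).tolist(),round(d["score"],2)) for d in ctrl.mark_of(p,n)[:2]])
E
```

```text
t: 3.32
ee_pos: [0.5639, -0.2808, 0.2223]
eef_rot: [-0.0, 0.79, 0.613, -0.0]
ft_force: [0.4, 0.3, -0.7]
grip_width: 0.997
grasp_force: 0.0
75.66075271776585 [ 0.76304568  0.30820181 -0.42872991  1.49255342  0.12986374  1.36949619
  0.07582321]
tuner_grip [([0.5717, -0.2774, 0.0816], 0.6)]
tool_block [([0.5579, -0.3147, 0.0001], 0.9)]
round_driver_centre [([0.5509, -0.3498, 0.0758], 0.69)]
trimmer_mouth [([0.6079, -0.1168, 0.0657], 0.74)]
```

View pics/w1.png

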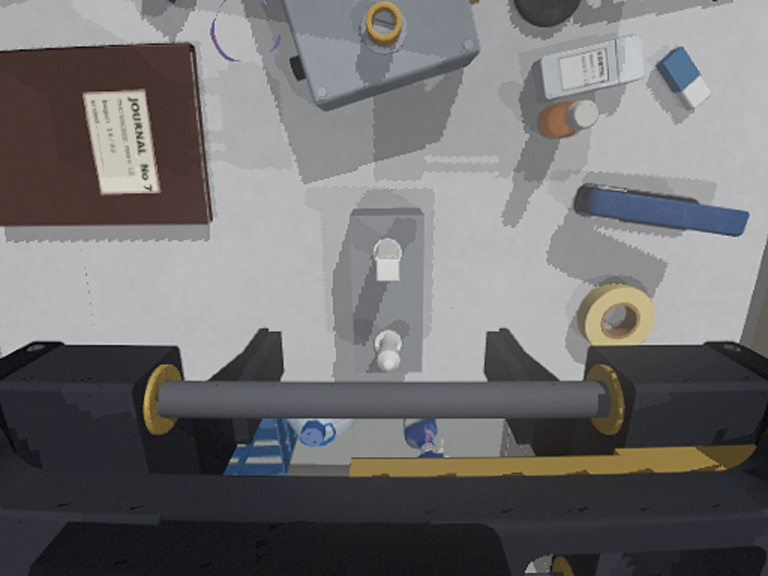

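The wrist view (768x576) shows the tuner's square top at about (388,270), aligned with the image axes, and the driver at (388,358). The bushing with its slot is at (384,22), and both fingers straddle the block. Next I'm measuring the tuner top, the block and the trimmer from this view.

```bash
python3 - <<'E'
from h import *
np.set_printoptions(precision=4,suppress=True)
s=ctrl.observe(); p=ctrl.read_camera("wrist"); t=rot(s["eef_rot"])
g=p["pixels"].min(axis=2)
m=ctrl.cut_out(p,"tuner_grip"); M=m[0]["pixels"]; print(m[0]["score"],M.sum())
v,u=np.where(M); print(u.min(),u.max(),v.min(),v.max())
print(g[155:192,246:274:1][::3,::2])
c=[(254,172),(266,172),(266,186),(254,186)]
b=ctrl.cut_out(p,"tool_block")[0]["pixels"].astype(np.uint8)
cn=max(cv2.findContours(b,0,2)[0],key=cv2.contourArea)
X=onplane(p,cn.reshape(-1,2),0.052,s)
r=cv2.minAreaRect((X[:,:2]*1000).astype(np.float32)); print("block",r)
print("proj est",proj(p,[[0.569,-0.2725,0.112],[.569,-.2725,.052]],s))
save(p,"w2a.png",crop=(232,0,292,200),scale=3)
cv2.imwrite("pics/w2.png",np.hstack([cv2.resize(p["pixels"][y:y+60,x:x+70,::-1],(700//2*1,300),interpolation=cv2.INTER_CUBIC) for x,y in[(225,140),(220,0)]]))
E
```

```text
0.97 472
249 267 158 186
[[130 130 129 129 129 137 120 121 120 120 121 120 121 121]
 [130 127 129 127 127 151 192 164 146 115 121 121 120 120]
 [129 127 134 201 172 173 174 174 174 190 126 120 121 121]
 [127 127 202 148 172 173 172 173 174 173 187 116 122 139]
 [128 147 150 157 173 172 173 174 174 173 187 115 136 137]
 [136 100 145 174 181 181 181 175 163 169 188 134 136 135]
 [138 105 142 202 210 209 208 209 209 211 177 135 136 136]
 [133 107 106 197 207 208 208 208 208 209 186 136 136 136]
 [106 108  98 194 206 207 207 207 206 208 186 136 136 135]
 [108 109 111 191 206 206 206 205 206 206 186 135 137 137]
 [109 109 109 185 199 197 194 194 192 192 202 135 137 137]
 [108 108 108 108 108 108 115 136 136 135 136 134 135 137]
 [108 108 109 108 107 107 138 136 134 136 135 138 135 137]]
block ((560.2586059570312, -312.0193176269531), (145.0745391845703, 59.87327194213867), 76.34303283691406)
proj est [[257.6197 176.0302]
 [257.2212 164.2247]]
```

View pics/w2.png

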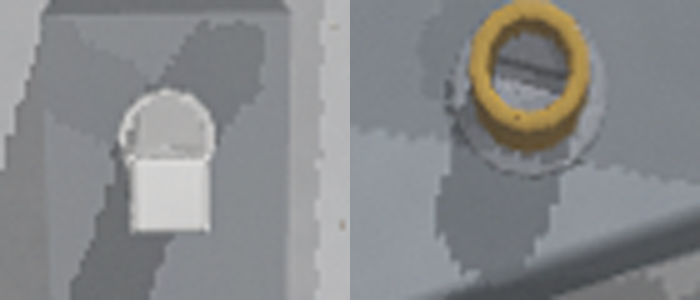

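Crop 1 shows the handle top spanning px 251–267 × 171.6–186.3, centred at (259,179) and aligned with the image. Crop 2 shows the slot running from about (250,12.4) to (263.6,15.4) inside the brass rim.

```bash
python3 - <<'E'
from h import *
np.set_printoptions(precision=4,suppress=True)
s=ctrl.observe(); p=ctrl.read_camera("wrist"); t=rot(s["eef_rot"])
q=onplane(p,[(251,171.6),(267,171.6),(267,186.3),(251,186.3),(259,179)],0.112,s); print(q)
sl=onplane(p,[(250,12.4),(263.6,15.4)],0.063,s); d=sl[1]-sl[0]; print("slot",sl,np.degrees(np.arctan2(d[1],d[0])))
a=ctrl.cut_out(p,"amplifier")[0]["pixels"]; 
pt=ctrl.read_camera("top"); a=ctrl.cut_out(pt,"amplifier")[0]["pixels"].astype(np.uint8)
cn=max(cv2.findContours(a,0,2)[0],key=cv2.contourArea)
X=onplane(pt,cn.reshape(-1,2),0.05); print("amp",cv2.minAreaRect((X[:,:2]*1000).astype(np.float32)))
for T in (q[4],): 
    dd=T-s["ee_pos"]; print(t.inv().apply(dd)/0.3)
E
```

```text
[[ 0.5641 -0.2656  0.112 ]
 [ 0.5798 -0.2696  0.112 ]
 [ 0.5761 -0.2846  0.112 ]
 [ 0.5603 -0.2805  0.112 ]
 [ 0.5701 -0.275   0.112 ]]
slot [[ 0.6022 -0.1126  0.063 ]
 [ 0.6151 -0.1188  0.063 ]] -25.69514268845141
amp ((600.9918823242188, -44.22795104980469), (149.21212768554688, 209.5238037109375), 2.2969093322753906)
[0.0245 0.0155 0.3689]
```

```bash
python3 -m inch '[[0.02,0.01,0.03,0,0,0,0.6],[0.024,0.015,0.1,0,0,0,0.6],[0.024,0.015,0.2,0,0,0,0.6],[0.024,0.015,0.3,0,0,0,0.6],[0.024,0.015,0.38,0,0,0,0.6],[0.024,0.015,0.45,0,0,0,0.6],[0.024,0.015,0.5,0,0,0,0.6],[0.024,0.015,0.514,0,0,0,0.6],[0.024,0.015,0.514,0,0,0,0.6],[0.024,0.015,0.514,0,0,0,0.6]]'
python3 -m inch '[[0,0,0,0,0,0,0.5],[0,0,0,0,0,0,0.4],[0,0,0,0,0,0,0.3],[0,0,0,0,0,0,0.2],[0,0,0,0,0,0,0.1],[0,0,0,0,0,0,0.05],[0,0,0,0,0,0,0],[0,0,0,0,0,0,0],[0,0,0,0,0,0,0],[0,0,0,0,0,0,0]]'
```

```text
t: 4.75
ee_pos: [0.5708, -0.2742, 0.0687]
eef_rot: [0.0, 0.789, 0.614, 0.0]
ft_force: [-0.3, 0.1, 0.5]
grip_width: 0.604
grasp_force: 0.0
t: 5.58
ee_pos: [0.5701, -0.2745, 0.0685]
eef_rot: [-0.0, 0.79, 0.614, -0.0]
ft_force: [-1.6, 0.9, 2.2]
grip_width: 0.18
grasp_force: 30.0
```

Gripped at 15.7 mm, matching the handle. Lifting clear to see the blade.

```bash
python3 -m inch '[[0,0,-0.03,0,0,0,0],[0,0,-0.08,0,0,0,0],[0,0,-0.14,0,0,0,0],[0,0,-0.2,0,0,0,0],[0,0,-0.26,0,0,0,0],[0,0,-0.33,0,0,0,0],[0,0,-0.38,0,0,0,0],[0,0,-0.4,0,0,0,0],[0,0,-0.4,0,0,0,0],[0,0,-0.4,0,0,0,0]]'
python3 - <<'E'
from h import *
np.set_printoptions(precision=4,suppress=True)
s=ctrl.observe(); p=ctrl.read_camera("scene"); R0=rot(s["eef_rot"])
for n in ["tuner_grip","tuner_tip"]:
    print(n,[(np.round(d["xyz"],4).tolist(),round(d["score"],2)) for d in ctrl.mark_of(p,n)[:2]])
X=np.array(s["ee_pos"])+[0,0,0.0155-.074]; uv=proj(p,X)[0]; print(uv)
x,y=int(uv[0])-40,int(uv[1])-45; save(p,"s1.png",crop=(max(x,0),max(y,0),x+80,y+60),scale=7)
save(p,"s1full.png")
E
```

```text
t: 6.42
ee_pos: [0.5702, -0.2744, 0.1881]
eef_rot: [0.0, 0.79, 0.614, -0.0]
ft_force: [-0.4, 0.6, -1.8]
grip_width: 0.182
grasp_force: 30.0
tuner_grip [([0.5733, -0.2769, 0.201], 0.66)]
tuner_tip [([0.5717, -0.2713, 0.131], 0.66)]
[288.3075 159.5304]
```

View pics/s1.png

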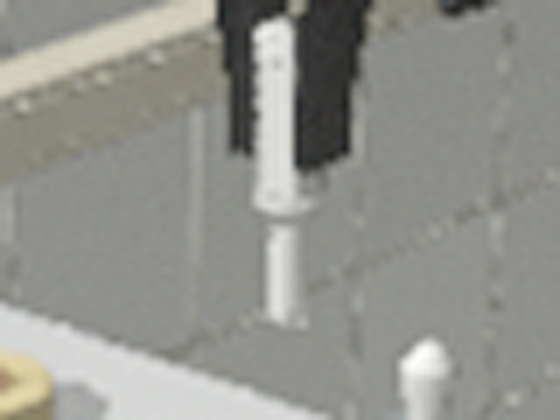

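The blade direction isn't clear from here: the shank ends at about (285,322) in the crop. The wrist camera should see the blade past the flange, so I'm hovering over the trimmer and looking from there.

```bash
python3 -m inch '[[0.05,0,0,0,0,0,0],[0.12,0,0,0,0,0,0],[0.2,0,0,0,0,0,0],[0.28,0,0,0,0,0,0],[0.36,0,0,0,0,0,0],[0.43,0,0,0,0,0,0],[0.48,0,0,0,0,0,0],[0.49,0,0,0,0,0,0],[0.49,0,0,0,0,0,0],[0.49,0,0,0,0,0,0]]'
python3 - <<'E'
from h import *
np.set_printoptions(precision=4,suppress=True)
s=ctrl.observe(); p=ctrl.read_camera("wrist"); t=rot(s["eef_rot"])
for n in ["tuner_tip","trimmer_mouth","needle_tip","tab_tip"]:
    print(n,[(np.round(d["xyz"],4).tolist(),round(d["score"],2)) for d in ctrl.mark_of(p,n)[:2]])
print(s["ee_pos"],proj(p,[s["ee_pos"]+np.array([0,0,-.0585]),[.606,-.1165,.07]],s))
save(p,"w3.png",crop=(156,110,356,260),scale=4); np.save("w3.npy",p["pixels"])
E
```

```text
t: 7.4
ee_pos: [0.6062, -0.1326, 0.1879]
eef_rot: [0.0, 0.79, 0.614, -0.001]
ft_force: [-0.4, -0.0, -0.9]
grip_width: 0.183
grasp_force: 30.0
tuner_tip [([0.6079, -0.1348, 0.1326], 0.71)]
trimmer_mouth [([0.6042, -0.1161, 0.0664], 0.87)]
needle_tip [([0.6141, 0.0135, 0.0615], 0.56), ([0.6188, -0.0138, 0.0499], 0.4)]
tab_tip [([0.6191, -0.0141, 0.0515], 0.61)]
[ 0.6062 -0.1326  0.1879] [[254.3064 202.8766]
 [250.4255 169.4163]]
```

View pics/w3.png

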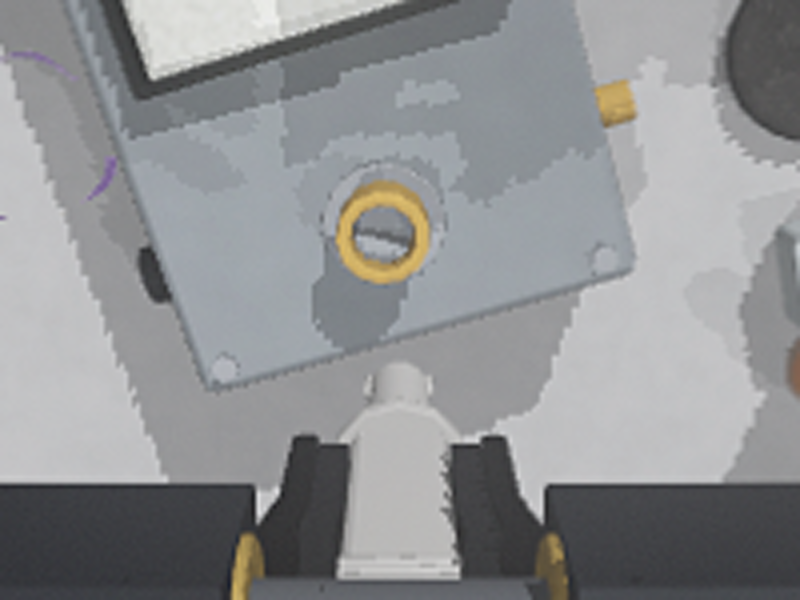

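The blade sticks out on both sides of the shank at (367..433,388), so it lies along tool y. The rim is centred at about (383,235) in the crop, with the slot running right and slightly down inside it. I'm enlarging the bore to get the slot direction.

```bash
python3 - <<'E'
from h import *
im=np.load("w3.npy"); c=im[152:186,232:272,::-1]
cv2.imwrite("pics/w4.png",cv2.resize(c,None,fx=16,fy=16,interpolation=cv2.INTER_CUBIC))
E
```

```text
(no output)
```

View pics/w4.png

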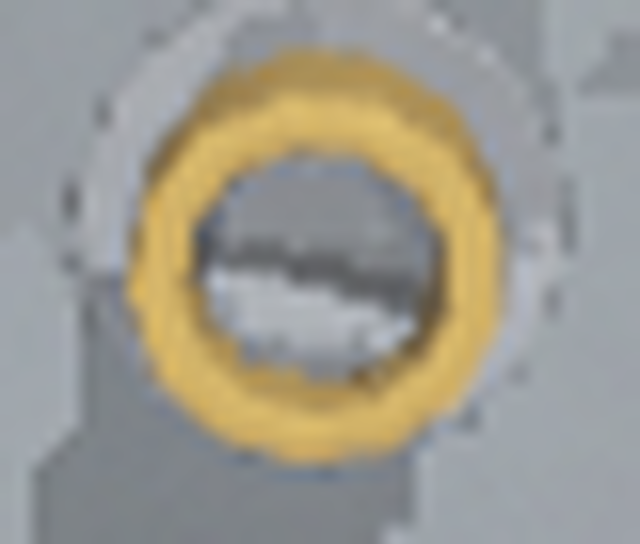

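The slot runs from (205,245) to (430,300) in this zoom, about 13° clockwise of the image horizontal, which is the blade direction. The rim is centred at about (317,275). Next I compute the shift.

```bash
python3 - <<'E'
from h import *
np.set_printoptions(precision=4,suppress=True)
class D(dict): pass
s=ctrl.observe(); p=ctrl.read_camera("wrist"); t=rot(s["eef_rot"])
m=onplane(p,[(251.3,168.7)],0.07,s)[0]; b=onplane(p,[(255.6,202.9)],s["ee_pos"][2]-.0585,s)[0]
print(m,b,s["ee_pos"]); print("direct",t.inv().apply(m-s["ee_pos"])/.3,"rel",t.inv().apply(m-b)/.3)
A=[[.006,0,.0525],[0.001,.007,.0585],[.001,-.007,.0585],[.001,.007,.0525]]
print(proj(p,t.apply(A)+s["ee_pos"],s))
sl=(np.array([(205,245),(430,300)])+.5)/16-.5+[232,152]
for z in (.059,.067):
  q=onplane(p,sl,z,s); d=t.inv().apply(q[1]-q[0]); print(np.degrees(np.arctan2(d[0],d[1])))
pt=ctrl.read_camera("top")
for pp in(p,pt):
  for n in ("needle","tab","needle_tip","tab_tip","amplifier"): print(n,[(d["xyz"],d["score"]) for d in ctrl.mark_of(pp,n)[:2]])
E
```

```text
[ 0.6072 -0.1168  0.07  ] [ 0.6074 -0.1337  0.1297] [ 0.6063 -0.1334  0.1882]
direct [ 0.0546 -0.0108  0.3941] rel [ 0.0545 -0.0145  0.1991]
[[254.2232 198.4349]
 [262.581  201.811 ]
 [245.9327 201.8183]
 [262.7673 204.2155]]
-14.055589858433134
-14.05558985843292Traceback (most recent call last):
  File "<stdin>", line 14, in <module>
ValueError: it knows: amplifier, coverslip_box_centre, needle_tip, oil_bottle_centre, round_driver_centre, tab_tip, tool_block, trimmer_mouth, tuner_grip, tuner_tip
```

```bash
python3 -m inch '[[0.02,-0.005,0,0,0,0.1,0],[0.04,-0.01,0,0,0,0.2,0],[0.057,-0.0135,0.02,0,0,0.3,0],[0.057,-0.0135,0.06,0,0,0.4,0],[0.057,-0.0135,0.1,0,0,0.46,0],[0.057,-0.0135,0.14,0,0,0.46,0],[0.057,-0.0135,0.165,0,0,0.46,0],[0.057,-0.0135,0.17,0,0,0.46,0],[0.057,-0.0135,0.17,0,0,0.46,0],[0.057,-0.0135,0.17,0,0,0.46,0]]'
python3 - <<'E'
from h import *
np.set_printoptions(precision=4,suppress=True)
s=ctrl.observe(); p=ctrl.read_camera("wrist"); np.save("w5.npy",p["pixels"])
print(s["ee_pos"],s["ft_force"],proj(p,[s["ee_pos"]+np.array([0,0,-.0585]),[.6065,-.1165,.07]],s))
save(p,"w5.png",crop=(220,160,292,214),scale=11)
E
```

```text
t: 8.58
ee_pos: [0.6072, -0.1146, 0.1377]
eef_rot: [0.0, 0.858, 0.514, 0.0]
ft_force: [0.4, -0.3, -1.0]
grip_width: 0.179
grasp_force: 30.0
[ 0.6072 -0.1146  0.1377] [ 0.4055 -0.2855 -1.0334] [[253.9577 203.2539]
 [254.3274 201.8772]]
```

View pics/w5.png

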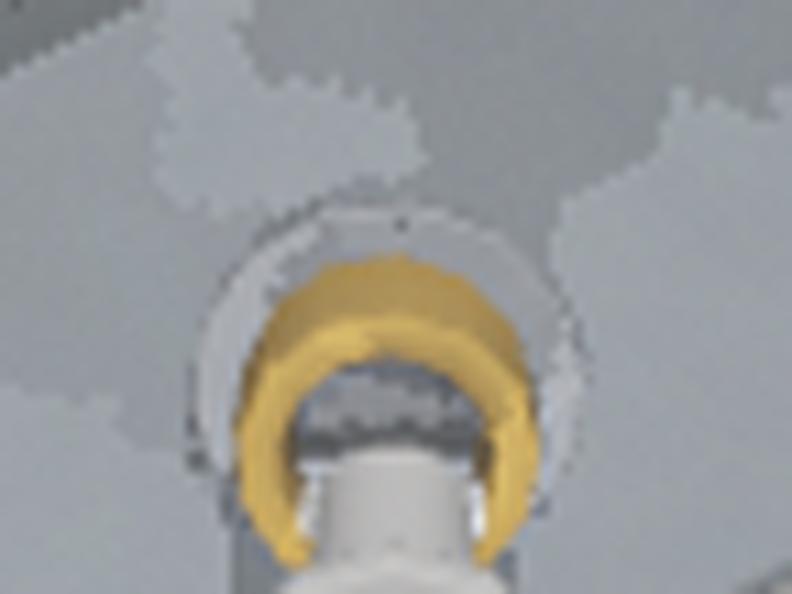

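The rim is centred at about (388,463) in the crop and the shank at 398. The slot is level with the blade. Allowing for the remaining descent, the tip needs to move about 0.8 mm along −y and 0.4 mm along −x.

```bash
python3 -m inch '[[-0.001,-0.0027,0,0,0,0,0],[-0.001,-0.0027,0.005,0,0,0,0],[-0.001,-0.0027,0.01,0,0,0,0],[-0.001,-0.0027,0.015,0,0,0,0],[-0.001,-0.0027,0.02,0,0,0,0],[-0.001,-0.0027,0.025,0,0,0,0],[-0.001,-0.0027,0.03,0,0,0,0],[-0.001,-0.0027,0.035,0,0,0,0],[-0.001,-0.0027,0.04,0,0,0,0],[-0.001,-0.0027,0.04,0,0,0,0]]'
python3 -m inch '[[0,0,0.001,0,0,0,0],[0,0,0.002,0,0,0,0],[0,0,0.003,0,0,0,0],[0,0,0.004,0,0,0,0],[0,0,0.005,0,0,0,0],[0,0,0.006,0,0,0,0],[0,0,0.007,0,0,0,0],[0,0,0.007,0,0,0,0],[0,0,0.007,0,0,0,0],[0,0,0.007,0,0,0,0]]'
```

```text
t: 9.47
ee_pos: [0.6058, -0.1143, 0.1249]
eef_rot: [-0.0, 0.858, 0.514, -0.0]
ft_force: [-0.3, 0.0, -0.5]
grip_width: 0.182
grasp_force: 30.0
t: 10.3
ee_pos: [0.606, -0.1143, 0.1233]
eef_rot: [0.0, 0.858, 0.514, 0.0]
ft_force: [-0.1, -0.1, -1.0]
grip_width: 0.182
grasp_force: 30.0
```

```bash
python3 -m inch '[[0,0,0.001,0,0,0,0],[0,0,0.002,0,0,0,0],[0,0,0.003,0,0,0,0],[0,0,0.004,0,0,0,0],[0,0,0.005,0,0,0,0],[0,0,0.006,0,0,0,0],[0,0,0.006,0,0,0,0],[0,0,0.006,0,0,0,0],[0,0,0.006,0,0,0,0],[0,0,0.006,0,0,0,0]]'
python3 -m inch '[[0,0,0.001,0,0,0,0],[0,0,0.002,0,0,0,0],[0,0,0.003,0,0,0,0],[0,0,0.004,0,0,0,0],[0,0,0.005,0,0,0,0],[0,0,0.005,0,0,0,0],[0,0,0.005,0,0,0,0],[0,0,0.005,0,0,0,0],[0,0,0.005,0,0,0,0],[0,0,0.005,0,0,0,0]]'
```

```text
t: 11.13
ee_pos: [0.606, -0.1144, 0.1215]
eef_rot: [0.0, 0.858, 0.514, -0.0]
ft_force: [1.3, 0.2, -0.2]
grip_width: 0.182
grasp_force: 30.0
t: 11.97
ee_pos: [0.6061, -0.1144, 0.12]
eef_rot: [0.0, 0.858, 0.514, 0.0]
ft_force: [-0.1, -0.5, 0.8]
grip_width: 0.181
grasp_force: 30.0
```

```bash
python3 -m inch '[[0,0,0.001,0,0,0,0],[0,0,0.002,0,0,0,0],[0,0,0.003,0,0,0,0],[0,0,0.004,0,0,0,0],[0,0,0.004,0,0,0,0],[0,0,0.004,0,0,0,0],[0,0,0.004,0,0,0,0],[0,0,0.004,0,0,0,0],[0,0,0.004,0,0,0,0],[0,0,0.004,0,0,0,0]]'
python3 - <<'E'
from h import *
f=[]
for i in range(5):
    p=ctrl.read_camera("wrist"); f.append(ctrl.observe()["ft_force"])
print(np.round(f,1),np.mean(f,0)); s=ctrl.observe(); print(s["ee_pos"])
E
```

```text
t: 12.8
ee_pos: [0.606, -0.1143, 0.1187]
eef_rot: [0.0, 0.858, 0.514, -0.0]
ft_force: [-0.2, 1.2, -0.7]
grip_width: 0.178
grasp_force: 30.0
[[ 0.  -0.2 -0.1]
 [-0.3 -0.3 -1.2]
 [-0.2  0.5 -0.7]
 [ 0.1  0.4  0.1]
 [-0.6  0.1 -0.1]] [-0.1806848   0.0927368  -0.39767262]
[ 0.60599502 -0.114381    0.11873194]
```

```bash
python3 -m inch '[[0,0,0.001,0,0,0,0],[0,0,0.002,0,0,0,0],[0,0,0.003,0,0,0,0],[0,0,0.004,0,0,0,0],[0,0,0.005,0,0,0,0],[0,0,0.005,0,0,0,0],[0,0,0.005,0,0,0,0],[0,0,0.005,0,0,0,0],[0,0,0.005,0,0,0,0],[0,0,0.005,0,0,0,0]]'
python3 - <<'E'
from h import *
f=[]
for i in range(5):
    p=ctrl.read_camera("wrist"); f.append(ctrl.observe()["ft_force"])
print(np.mean(f,0)); s=ctrl.observe(); print(s["ee_pos"])
E
```

```text
t: 13.88
ee_pos: [0.606, -0.1144, 0.1173]
eef_rot: [0.0, 0.858, 0.514, -0.0]
ft_force: [-0.4, 0.2, -0.7]
grip_width: 0.183
grasp_force: 30.0
[-0.12461837 -0.16019173 -0.5165929 ]
[ 0.60601168 -0.11435754  0.11724725]
```

```bash
cat > f.py <<'E'
from h import *
f=[]
for i in range(5):
    p=ctrl.read_camera("wrist"); f.append(ctrl.observe()["ft_force"])
s=ctrl.observe(); print("F",np.round(np.mean(f,0),2),s["ee_pos"],"tip below rim mm",round((s["ee_pos"][2]-.1285)*1000,1))
E
python3 -m inch '[[0,0,0.001,0,0,0,0],[0,0,0.002,0,0,0,0],[0,0,0.003,0,0,0,0],[0,0,0.004,0,0,0,0],[0,0,0.005,0,0,0,0],[0,0,0.005,0,0,0,0],[0,0,0.005,0,0,0,0],[0,0,0.005,0,0,0,0],[0,0,0.005,0,0,0,0],[0,0,0.005,0,0,0,0]]'
python3 f.py
```

```text
t: 14.97
ee_pos: [0.6061, -0.1144, 0.1158]
eef_rot: [0.0, 0.858, 0.514, 0.0]
ft_force: [0.1, 0.1, 1.3]
grip_width: 0.182
grasp_force: 30.0
F [-0.17 -0.1   1.6 ] [ 0.60608077 -0.11436748  0.11580055] tip below rim mm -12.7
```

Contact at about 12 mm below the rim with a light spring force, consistent with seating in the slot. Turning 24° clockwise and checking the needle.

```bash
python3 - <<'E'
from h import *
p=ctrl.read_camera("top"); np.save("t0.npy",p["pixels"])
p=ctrl.read_camera("scene"); np.save("s0.npy",p["pixels"])
E
python3 -m inch '[[0,0,0,0,0,0.1,0],[0,0,0,0,0,0.2,0],[0,0,0,0,0,0.3,0],[0,0,0,0,0,0.4,0],[0,0,0,0,0,0.5,0],[0,0,0,0,0,0.6,0],[0,0,0,0,0,0.7,0],[0,0,0,0,0,0.8,0],[0,0,0,0,0,0.8,0],[0,0,0,0,0,0.8,0]]'
python3 f.py
python3 - <<'E'
from h import *
p=ctrl.read_camera("top"); 
for n in ["needle_tip","tab_tip"]: print(n,[(np.round(d["xyz"],4).tolist(),round(d["score"],2)) for d in ctrl.mark_of(p,n)[:2]])
x,y=100,150; a=np.load("t0.npy")[y:y+75,x+40:x+110,::-1]; b=p["pixels"][y:y+75,x+40:x+110,::-1]
im=cv2.resize(np.hstack([a,b]),None,fx=5.6,fy=5.6,interpolation=cv2.INTER_CUBIC)
q=ctrl.read_camera("scene"); np.save("s1.npy",q["pixels"]); np.save("t1.npy",p["pixels"])
for n in ["needle_tip","tab_tip"]: print(n,[(np.round(d["xyz"],4).tolist(),round(d["score"],2)) for d in ctrl.mark_of(q,n)[:2]])
print(proj(q,[.6,.013,.06])); cv2.imwrite("pics/n1.png",im)
E
```

```text
t: 16.15
ee_pos: [0.6062, -0.1145, 0.1158]
eef_rot: [0.0, 0.946, 0.325, 0.0]
ft_force: [-0.7, -0.2, 1.1]
grip_width: 0.182
grasp_force: 30.0
F [ 0.15 -0.4   1.49] [ 0.60613283 -0.11452567  0.11578836] tip below rim mm -12.7
needle_tip []
tab_tip []
needle_tip []
tab_tip [([0.6221, -0.0128, 0.0547], 0.61)]
[[209.7325376  247.39847513]]
```

View pics/n1.png

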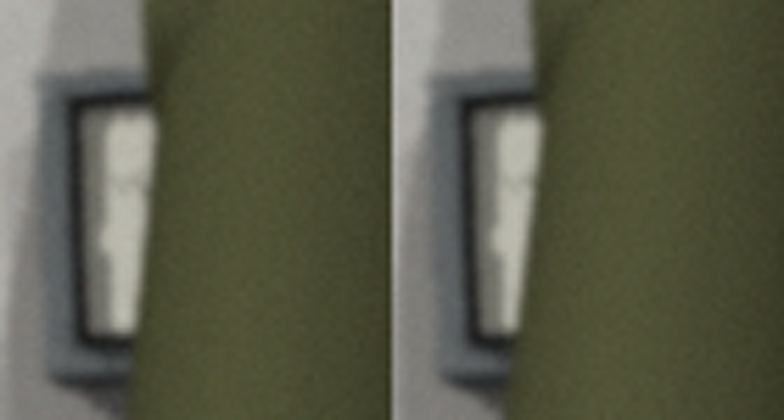

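The arm blocks the top camera's view of the meter. The scene camera sees it, so I'm rectifying the meter face from the before and after scene pictures.

```bash
cat > meter.py <<'E'
from h import *
def rect(p,z=0.0605,n=390,s=None):
    # image: up = +x world, right = -y world, 3 px/mm
    r,c=np.mgrid[0:n,0:n]; X=.67-r/3000.; Y=.06-c/3000.
    uv=proj(p,np.c_[X.ravel(),Y.ravel(),np.full(n*n,z)],s).astype(np.float32).reshape(n,n,2)
    return cv2.remap(p["pixels"],uv[...,0],uv[...,1],cv2.INTER_CUBIC)
E
python3 - <<'E'
from meter import *
q=ctrl.read_camera("scene"); a=dict(q); a["pixels"]=np.load("s0.npy")
A,B=rect(a),rect(q)
cv2.imwrite("pics/m1.png",np.hstack([A,B])[:,:,::-1])
E
```

```text
(no output)
```

View pics/m1.png

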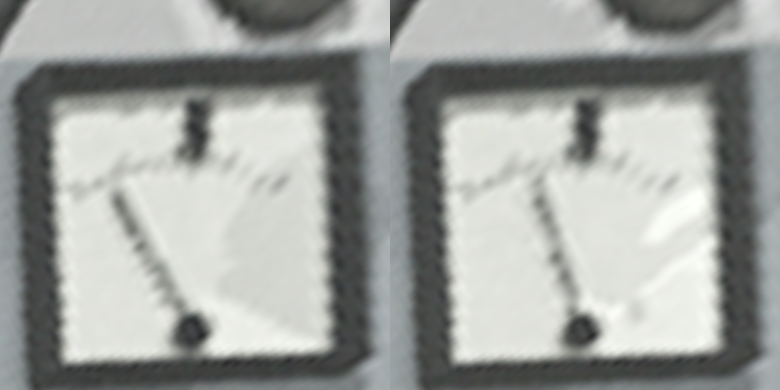

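Left and right panels are before and after, with the hub at about (190,330) and (580,330). The needle tip went from (116,190), about −28°, to (538,180), about −16°, and the tab's point is at about (587,157), about +2°. About 18° of needle travel is left, so the screw needs roughly 24° more.

```bash
cat >> meter.py <<'E'
def angles(A):
    g=A.min(axis=2).astype(float); out={}
    H=np.array([190.,330.])
    # hub: dark centroid
    sub=g[305:355,160:220]; w=np.clip(110-sub,0,None); rr,cc=np.mgrid[305:355,160:220]; H=np.array([(w*cc).sum(),(w*rr).sum()])/w.sum()
    th=np.radians(np.arange(-45,40,.25))
    for name,r0,r1 in (("needle",30,140),("tab",170,215)):
        rs=np.arange(r0,r1); xs=H[0]+np.outer(np.sin(th),rs); ys=H[1]-np.outer(np.cos(th),rs)
        v=cv2.GaussianBlur(cv2.remap(g.astype(np.float32),xs.astype(np.float32),ys.astype(np.float32),1),(1,9),0).mean(1)
        if name=="needle": v=v-cv2.blur(v.reshape(-1,1),(1,41)).ravel()
        i=v.argmin(); w=np.clip(v.min()*1.0+ (np.median(v)-v.min())*.4-v,0,None); w[np.abs(np.arange(len(v))-i)>16]=0
        out[name]=round(float((w*np.degrees(th)).sum()/w.sum()),2)
    return H,out
E
python3 -m inch '[[0,0,0,0,0,0.08,0],[0,0,0,0,0,0.16,0],[0,0,0,0,0,0.24,0],[0,0,0,0,0,0.32,0],[0,0,0,0,0,0.4,0],[0,0,0,0,0,0.48,0],[0,0,0,0,0,0.56,0],[0,0,0,0,0,0.64,0],[0,0,0,0,0,0.7,0],[0,0,0,0,0,0.7,0]]'
python3 - <<'E'
from meter import *
q=ctrl.read_camera("scene")
for f in ("s0.npy","s1.npy",None):
    a=dict(q); 
    if f: a["pixels"]=np.load(f)
    print(angles(rect(a)))
s=ctrl.observe(); print(s["t"],s["ft_force"],s["qpos"])
for n in ["needle_tip","tab_tip"]: print(n,[(np.round(d["xyz"],4).tolist(),round(d["score"],2)) for d in ctrl.mark_of(q,n)[:2]])
E
```

```text
t: 17.58
ee_pos: [0.6063, -0.1145, 0.1159]
eef_rot: [0.0, 0.989, 0.147, 0.0]
ft_force: [0.7, -1.3, 1.5]
grip_width: 0.183
grasp_force: 30.0
(array([191.07608634, 331.74576029]), {'needle': -29.69, 'tab': 1.42})
(array([190.92798904, 331.45183282]), {'needle': -16.83, 'tab': 1.45})
(array([191.36140191, 331.08690172]), {'needle': -1.31, 'tab': 1.36})
17.6333 [ 1.41729115 -1.74869704  1.35516305] [ 0.42992964  0.34416341 -0.34848921  1.65784887  0.1263327   1.16101169
 -1.22512706]
needle_tip []
tab_tip [([0.618, -0.0116, 0.0548], 0.59)]
```

```bash
python3 -m inch '[[0,0,0,0,0,0.03,0],[0,0,0,0,0,0.06,0],[0,0,0,0,0,0.09,0],[0,0,0,0,0,0.11,0],[0,0,0,0,0,0.11,0],[0,0,0,0,0,0.11,0],[0,0,0,0,0,0.11,0],[0,0,0,0,0,0.11,0],[0,0,0,0,0,0.11,0],[0,0,0,0,0,0.11,0]]'
python3 - <<'E'
from meter import *
q=ctrl.read_camera("scene")
for z in (.055,.058,.0605): print(z,angles(rect(q,z)))
p=ctrl.read_camera("top"); p=dict(p); p["pixels"]=cv2.resize(cv2.imread("pics/top.png"),(512,384),interpolation=cv2.INTER_AREA)[:,:,::-1].copy()
for z in (.055,.058,.0605): print("top0",z,angles(rect(p,z)))
p["pixels"]=rect(p,.058); cv2.imwrite("pics/m2.png",np.hstack([p["pixels"],rect(q,.058)])[:,:,::-1])
E
```

```text
t: 18.57
ee_pos: [0.6062, -0.1145, 0.1158]
eef_rot: [0.0, 0.993, 0.118, 0.0]
ft_force: [3.1, -1.5, 0.6]
grip_width: 0.181
grasp_force: 30.0
0.055 (array([202.56097561, 330.90337711]), {'needle': 4.61, 'tab': 3.65})
0.058 (array([200.48704593, 326.38773704]), {'needle': 0.01, 'tab': 1.19})
0.0605 (array([191.51507367, 331.0152699 ]), {'needle': 0.13, 'tab': 1.28})
top0 0.055 (array([204.99540538, 329.54192922]), {'needle': -20.24, 'tab': -43.71})
top0 0.058 (array([206.81719909, 327.79197578]), {'needle': -21.13, 'tab': 4.55})
top0 0.0605 (array([208.40414669, 326.27805568]), {'needle': -21.92, 'tab': 4.44})
```

View pics/m2.png

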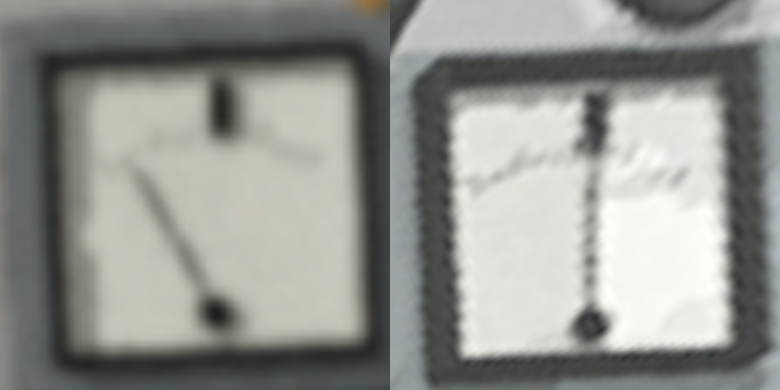

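Both views agree on the tab at 1.3–2.6° from the hub, and the needle now runs to (595,150), right at the tab's point (594,150). I'm relieving the torque slightly within the slot play, then lifting straight out.

```bash
python3 -m inch '[[0,0,0,0,0,-0.05,0],[0,0,0,0,0,-0.1,0],[0,0,-0.02,0,0,-0.1,0],[0,0,-0.04,0,0,-0.1,0],[0,0,-0.07,0,0,-0.1,0],[0,0,-0.11,0,0,-0.1,0],[0,0,-0.16,0,0,-0.1,0],[0,0,-0.21,0,0,-0.1,0],[0,0,-0.24,0,0,-0.1,0],[0,0,-0.24,0,0,-0.1,0]]'
python3 - <<'E'
from meter import *
q=ctrl.read_camera("scene"); print(angles(rect(q)))
s=ctrl.observe(); t=rot(s["eef_rot"]); print("yaw",np.degrees(np.arctan2(*t.as_matrix()[1::-1,0])))
print(t.inv().apply(np.array([0.5702,-0.2744,.188])-s["ee_pos"])/.3)
E
```

```text
t: 19.5
ee_pos: [0.6073, -0.1141, 0.191]
eef_rot: [0.001, 0.99, 0.144, 0.002]
ft_force: [1.0, -0.1, 0.3]
grip_width: 0.178
grasp_force: 30.0
(array([191.22685732, 331.09139009]), {'needle': -0.08, 'tab': 1.22})
yaw 16.607831063297226
[-0.26895627  0.47721726  0.00451418]
```

```bash
python3 -m inch '[[-0.02,0.04,0,0,0,-0.1,0],[-0.04,0.08,0,0,0,-0.2,0],[-0.07,0.13,0,0,0,-0.35,0],[-0.1,0.18,0,0,0,-0.5,0],[-0.14,0.25,0,0,0,-0.65,0],[-0.18,0.32,0,0,0,-0.8,0],[-0.22,0.39,0,0,0,-0.95,0],[-0.25,0.44,0,0,0,-1,0],[-0.27,0.477,0,0,0,-1,0],[-0.27,0.477,0,0,0,-1,0]]'
python3 -m inch '[[0,0,0,0,0,-0.1,0],[0,0,0,0,0,-0.25,0],[0,0,0,0,0,-0.4,0],[0,0,0,0,0,-0.55,0],[0,0,0,0,0,-0.7,0],[0,0,0,0,0,-0.85,0],[0,0,0,0,0,-0.97,0],[0,0,0,0,0,-0.97,0],[0,0,0,0,0,-0.97,0],[0,0,0,0,0,-0.97,0]]'
python3 - <<'E'
from meter import *
np.set_printoptions(precision=4,suppress=True)
s=ctrl.observe(); t=rot(s["eef_rot"]); print("yaw",np.degrees(np.arctan2(*t.as_matrix()[1::-1,0])),t.as_matrix()[:,2])
print(t.inv().apply(np.array([0.5702,-0.2744,.0685])-s["ee_pos"])/.3)
p=ctrl.read_camera("wrist"); save(p,"w6.png",crop=(212,150,300,216),scale=9); np.save("w6.npy",p["pixels"])
h=[0.5702,-0.2744]; e=s["ee_pos"]
print("tip",proj(p,[e+[0,0,-.0585]],s),"hole",proj(p,[[*h,.052]],s))
q=ctrl.read_camera("top"); print(angles(rect(q,.058)))
E
```

```text
t: 20.38
ee_pos: [0.5673, -0.2783, 0.1865]
eef_rot: [-0.0, 0.92, 0.393, -0.001]
ft_force: [-0.4, -0.3, -0.7]
grip_width: 0.182
grasp_force: 30.0
t: 21.22
ee_pos: [0.5695, -0.2736, 0.1876]
eef_rot: [-0.0, 0.79, 0.613, 0.0]
ft_force: [-0.9, 0.5, -0.5]
grip_width: 0.183
grasp_force: 30.0
yaw 75.65964328700521 [-0.0002  0.0005 -1.    ]
[-0.0023  0.003   0.3969]
tip [[254.2829 202.9646]] hole [[255.3054 180.4301]]
(array([209.3114, 323.5518]), {'needle': 5.46, 'tab': 3.7})
```

```bash
python3 -m inch '[[-0.0023,0.003,0,0,0,0,0],[-0.0023,0.003,0.03,0,0,0,0],[-0.0023,0.003,0.07,0,0,0,0],[-0.0023,0.003,0.12,0,0,0,0],[-0.0023,0.003,0.17,0,0,0,0],[-0.0023,0.003,0.21,0,0,0,0],[-0.0023,0.003,0.24,0,0,0,0],[-0.0023,0.003,0.24,0,0,0,0],[-0.0023,0.003,0.24,0,0,0,0],[-0.0023,0.003,0.24,0,0,0,0]]'
python3 -m inch '[[0,0,0.004,0,0,0,0],[0,0,0.008,0,0,0,0],[0,0,0.012,0,0,0,0],[0,0,0.016,0,0,0,0],[0,0,0.02,0,0,0,0],[0,0,0.024,0,0,0,0],[0,0,0.028,0,0,0,0],[0,0,0.032,0,0,0,0],[0,0,0.032,0,0,0,0],[0,0,0.032,0,0,0,0]]'
```

```text
t: 22.15
ee_pos: [0.5705, -0.2757, 0.1164]
eef_rot: [0.001, 0.79, 0.614, 0.0]
ft_force: [0.1, 0.2, 0.9]
grip_width: 0.183
grasp_force: 30.0
t: 22.98
ee_pos: [0.5698, -0.2755, 0.1059]
eef_rot: [-0.0, 0.79, 0.614, -0.0]
ft_force: [-1.4, 0.1, -0.8]
grip_width: 0.18
grasp_force: 30.0
```

```bash
python3 -m inch '[[0.002,0.001,0.01,0,0,0,0],[0.003,0.001,0.02,0,0,0,0],[0.003,0.001,0.035,0,0,0,0],[0.003,0.001,0.05,0,0,0,0],[0.003,0.001,0.065,0,0,0,0],[0.003,0.001,0.08,0,0,0,0],[0.003,0.001,0.095,0,0,0,0],[0.003,0.001,0.11,0,0,0,0],[0.003,0.001,0.117,0,0,0,0],[0.003,0.001,0.117,0,0,0,0]]'
```

```text
t: 23.82
ee_pos: [0.5702, -0.2745, 0.07]
eef_rot: [-0.0, 0.79, 0.614, -0.0]
ft_force: [-1.2, 0.3, -1.3]
grip_width: 0.178
grasp_force: 30.0
```

```bash
python3 f.py
```

```text
F [-2.29  0.45 -2.35] [ 0.57018153 -0.27458087  0.07078093] tip below rim mm -57.7
```

```bash
python3 -m inch '[[0,0,0.002,0,0,0,0],[0,0,0.004,0,0,0,0],[0,0,0.006,0,0,0,0],[0,0,0.006,0,0,0,0],[0,0,0.006,0,0,0,0.2],[0,0,0.006,0,0,0,0.3],[0,0,0.006,0,0,0,0.4],[0,0,0.006,0,0,0,0.5],[0,0,0.006,0,0,0,0.6],[0,0,0.006,0,0,0,0.6]]'
python3 -m inch '[[0,0,0,0,0,0,0.6],[0,0,-0.03,0,0,0,0.6],[0,0,-0.08,0,0,0,0.6],[0,0,-0.14,0,0,0,0.6],[0,0,-0.22,0,0,0,0.6],[0,0,-0.32,0,0,0,0.6],[0,0,-0.42,0,0,0,0.6],[0,0,-0.48,0,0,0,0.6],[0,0,-0.5,0,0,0,0.6],[0,0,-0.5,0,0,0,0.6]]'
python3 - <<'E'
from meter import *
np.set_printoptions(precision=4,suppress=True)
for c in ("wrist","scene","top"):
    s=ctrl.observe(); p=ctrl.read_camera(c)
    for n in ["tuner_grip","round_driver_centre","oil_bottle_centre","coverslip_box_centre","needle_tip","tab_tip"]:
        print(c,n,[(np.round(d["xyz"],4).tolist(),round(d["score"],2)) for d in ctrl.mark_of(p,n)[:1]])
    if c=="wrist":
        m=ctrl.cut_out(p,"tuner_grip")[0]["pixels"]; v,u=np.where(m&(p["pixels"].min(2)>185)); 
        print(u.min(),u.max(),v.min(),v.max(),onplane(p,[(u.mean(),v.mean())],.112,s))
    else: print(c,angles(rect(p)),angles(rect(p,.058)))
E
```

```text
t: 24.9
ee_pos: [0.571, -0.2748, 0.0694]
eef_rot: [0.0, 0.79, 0.614, 0.0]
ft_force: [0.2, 0.4, -0.1]
grip_width: 0.49
grasp_force: 0.0
t: 25.73
ee_pos: [0.5716, -0.275, 0.2217]
eef_rot: [0.002, 0.79, 0.614, 0.001]
ft_force: [0.3, -0.1, -0.8]
grip_width: 0.599
grasp_force: 0.0
wrist tuner_grip [([0.574, -0.2798, 0.08], 0.78)]
wrist round_driver_centre [([0.5521, -0.35, 0.0759], 0.88)]
wrist oil_bottle_centre [([0.7386, -0.2087, 0.0323], 0.92)]
wrist coverslip_box_centre []
wrist needle_tip []
wrist tab_tip []
245 263 166 194 [[ 0.5736 -0.2723  0.112 ]]
scene tuner_grip [([0.5724, -0.2763, 0.0817], 0.7)]
scene round_driver_centre [([0.5507, -0.3526, 0.0782], 0.64)]
scene oil_bottle_centre [([0.7343, -0.2131, 0.0304], 0.53)]
scene coverslip_box_centre [([0.4493, -0.0192, 0.0104], 0.65)]
scene needle_tip []
scene tab_tip [([0.6212, -0.0123, 0.0528], 0.61)]
scene (array([191.6564, 331.5725]), {'needle': -0.31, 'tab': 1.02}) (array([200.6063, 327.6235]), {'needle': -0.41, 'tab': 0.93})
top tuner_grip []
top round_driver_centre []
top oil_bottle_centre [([0.7383, -0.208, 0.0295], 0.69)]
top coverslip_box_centre [([0.452, -0.0178, 0.0133], 0.75)]
top needle_tip []
top tab_tip [([0.6198, -0.0172, 0.0548], 0.38)]
top (array([211.6335, 322.5062]), {'needle': 4.75, 'tab': 3.39}) (array([209.8829, 324.4684]), {'needle': 5.05, 'tab': 3.5})
```

The tuner stands at the same height as before, the bystanders haven't moved, and the needle is within about 1.5° of the tab from both views.

```bash
python3 -c "
from workcell import ctrl; print(ctrl.finish_job())"
```

```text
the job is handed in; nothing more can be done
None
```

The trimmer is set with the needle about 1.5° from the set-point tab, roughly 1.5 mm at its end against the 4 mm allowed. The tuning tool is back down in its hole and nothing else shows as disturbed; I handed the job in at about 27 s, but the hand-in call returned no verdict.

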